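# Stack the master bearings and shut the case past its folding lid stay

## Task

Put the two loose blue-sealed master bearings away: stack them squarely on the one already lying in the open case, making one neat pile of three. Then fold the lid's stay by pushing its red knee tab inwards and down, well past straight so that it does not spring back, and lower the clear lid gently until it is fully shut. Do not force the lid or the stay, and leave the other things on the bench where they are.

Things in the scene. Friction and masses are not known exactly. Their poses are not given: they have to be found in the camera images.
- case: Cream steel case fixed to the bench, 180 (x) by 210 (y) by 100 high, walls 6, padded inner floor 45 above the bench. Origin: centre of its underside. Its x axis runs along the lid's hinge; its +y side is the opening (front) side; the hinge is on its -y side, and the stay is outside its +x end wall. Its place and yaw vary.
- lid_hinge (a point): Middle of the lid's hinge axis, on the top rim of the case's -y side, 100 above the bench. The axis runs along the case's x.
- lid (a joint): Lid angle in rad, growing as it is lowered: 1.309 is fully shut (flat), 0 is 75 degrees above shut, so its angle above shut is 1.309 minus the reading. It starts near 0. A stiff hinge (0.75 N m friction, lid about 0.5 kg) leaves it at whatever angle it is let go; 3 to 8 N near the free edge moves it once the stay is broken, but not while the stay is locked.
- lid_edge (a point): Middle of the grey strip along the lid's free edge, on the outer (upper when shut) face, 203 from the hinge axis. The lid is a clear plate with a grey frame, 180 by 210 (hinge to free edge), 7 thick; when shut it lies flat on the rim, its underside at hinge height.
- knee (a joint): Fold of the stay's knee in rad: 0 is locked against its over-centre stop, 0.24 is straight, about 2.9 with the lid shut. A spring pushes the knee back to the lock; about 8 to 18 N at the tab breaks it. Let go below about 1.2 it may spring back to locked; beyond that the lid's stiff hinge keeps it folded.
- knee_tab (a point): Centre of the red knee tab, a round stub 14 across, 28 long, lying parallel to the case's x axis and sticking out in its +x direction from the knee of the stay.  It breaks by moving towards the case's -y and down, at about 45 degrees at first, in an arc about stay_foot that turns downwards, and the lid follows.
- stay_foot (a point): Pivot at the foot of the stay, at hinge height on the case's +x end wall; its axis is parallel to the case's x. The centre line of the tab turns about it at a radius of 83.7.
- master_a_c (a point): Centre of a loose master bearing, lying flat on the bench: steel ball bearing with blue seals, 52 mm across, 15 mm thick, 0.13 kg, solid for all purposes; z is its axis. To be stacked (either order).
- master_b_c (a point): Centre of the other loose master bearing, lying flat on the bench: steel ball bearing with blue seals, 52 mm across, 15 mm thick, 0.13 kg, solid for all purposes; z is its axis. To be stacked (either order).
- master_base_c (a point): Centre of the master bearing that already lies flat on the case's inner floor, its centre 52.5 above the bench: steel ball bearing with blue seals, 52 mm across, 15 mm thick, 0.13 kg, solid for all purposes; The foot of the pile.
- work_bearing: Bystander: larger bearing with black seals, 68 across, 18 thick. Origin: centre of its underside.
- yellow_bin: Bystander: empty yellow bin 160 by 120 by 60. Origin: centre of its underside.
- grease_jar: Bystander: blue jar, 60 across, 75 high. Origin: centre of its underside.
- driver: Bystander: screwdriver lying on the bench.
- carton: Bystander: cardboard box 100 by 70 by 50. Origin: centre of its underside.
- notepad: Bystander: paper notepad 150 by 105 by 12. Origin: centre of its underside.
Things that resemble listed ones, but are neither listed nor needed, are in the scene too. What is shaped like the part that bears master_b_c but orange or yellow is not meant.

How it is judged:
By the outcome, as a careful person would: the job done as asked, in the order asked, and still so for the second after the job is handed in, with the robot touching nothing.
It also fails if it takes over 72 s, if anything falls off the work surface, if the arm or the gripper's body presses on something with over 40 N, if the wrist force passes 120 N, or if a joint passes its speed limit or range.

## Robot

A 6-joint arm with a two-finger parallel gripper is mounted at the origin on the work surface. World frame = base frame: x ahead of the robot, y to its left, z up, the work surface at z = 0. Lengths are in m, angles in rad, forces in N, time in s.
With the tool pointing down it reaches from about 0.35 to 0.975 m from the base axis. Payload 4.9 kg.
Tool frame: the origin (TCP) lies at the very end of the fingers, on their centre line; the grasp point (between the pads) lies 19 mm behind it; z points along the fingers, y is the line along which they close (so a half turn about z gives the same grasp; the last joint's range is limited). The gripper opens to 85 mm and grips with 20 to 120 N. Pads are 22 mm wide; open, the fingers measure 114 mm over their backs; the gripper's body (76 mm by 85 mm) begins 54 mm behind the grasp point. The pads swing forward as they close: fully open they stand 13 mm farther back than shut.
Start: joints at [1.113, 0.053, 1.613, -0, 1.476, -0.119], TCP at [0.208, 0.589, 0.231] pointing down, gripper open.
Joint ranges: [-3.01, 3.01], [-1.01, 2.22], [0.06, 2.58], [-1.02, 4.17], [0.09, 2.62], [-3.14, 3.14]. Speed limits (rad/s): [2.57, 2.57, 3.14, 3.14, 3.14, 3.14].

## Interface

Orientations are given as a rotation vector (axis times angle).
In Python, from station import * gives the robot as it stands.
- The arm moves only by the shell command python3 -m crank 'ROWS' [OPENING] [FORCE]. ROWS is JSON, a list of rows, each an object with "offset": the shift along the tool's x, y, z in m, a list of three; "twist": the turn, a rotation vector about the tool's x, y, z in degrees, a list of three. In form: [{"offset": [x, y, z], "twist": [rx, ry, rz]}, ...]. A call has 1 to 20 rows; each row is the pose to reach, as a shift and turn from the pose commanded when the call began, along the tool's axes at that moment; what a row does not reach only later rows make up. A row lasts 1/8 s, in which the tool goes at most 62.5 mm and 10.7 degrees, less where a joint would pass 70% of its speed; a pose out of reach is approached as far as the arm can. A call with a gripper value outside its range is refused whole. OPENING is the opening, from 0 (shut) to 1 (fully open), set as the call begins (- or left out, the last holds). The fingers move at their own pace and stop on an object; FORCE is the grip in N (left out, the last holds). Time passes only in rows, so rows that repeat a pose let the fingers close. It gives the time, the measured TCP pose, the force, the opening and the grip force at its end, in the units of the state.
- get_obs(): the state, without advancing time (a new reading comes with each control period).
- get_image(name): name is "scene" or "top" or "wrist"; returns the picture (400x640x3 uint8, red, green, blue); there is no depth.
- get_calibration(name): a dict with "intrinsics" (3x3 intrinsics, pixels), "world_from_camera" (4x4, takes a point from camera to world coordinates); the wrist camera has in their place "tool_from_camera" (4x4, takes a point from camera to tool coordinates, whose origin is the TCP and whose axes are the flange's). Camera axes: x right, y up, looking along -z (the intrinsics and any distortion apply to the point x, -y, -z); pixel columns grow to the right and rows downward; lengths in m; the calibration is good to about 2 mm. A picture is of the moment at which its call begins: read the wrist's pose just before it. get_calibration takes no time and is no camera call.
- finish_job(): hands the job in; it is judged then, once.
Trained networks look in the newest picture that a camera, given by its name, has taken for a name from the list of things; names that differ only in an ending like _2 or _b are one class to them, and where a whole thing is asked for, a point or a joint stands for the part that bears it (a point fixed in the world has none). Each returns a list of dicts, best first, with "confidence" (0 to 1); they miss things now and then, are a little off and sometimes report something else, mostly with a low value. They report only what shows in the picture. A call takes as long as a camera call. They do not tell look-alikes from the thing itself.
- cut_out(query, camera): "region" (400x640 bool, what is visible of it) and "rect" ([centre column, centre row, width, height] in pixels, round what is visible of it).
The state is a dict: "t": time; "q": joint angles; "dq": joint speeds; "effort": joint torques, N m; "tool_pos": TCP position; "tool_rot": TCP orientation; "contact_force": force on the tool from outside, world axes, zero at the start; "wrist_torque": the same for the moment, N m; "opening": finger opening in m; "grip_force": force on a finger pad.
Only numpy, scipy, OpenCV 4.12 (cv2) and the standard library are available. Lean on these libraries where they do the work, as an engineer would, in place of code of your own. Each camera call takes 0.05 s, during which the arm holds its last target. There are 200 camera calls.

## Working session

There is one attempt and no reset: what is moved stays moved. The work goes in short steps, Python scripts to look and compute and a shell command to move; the robot and the scene stay as the last step left them, time stands still between calls to the robot, and variables do not carry over. Pictures are saved under pics/ and viewed, at most 10 in all, crops included, and the job is handed in when it is done.

```bash
mkdir -p pics; ls; cat > h.py <<'E'
from station import *
import numpy as np, cv2
from scipy.spatial.transform import Rotation as R
def cal(n):
    c=get_calibration(n); K=np.array(c["intrinsics"])
    if n=="wrist":
        o=get_obs(); T=np.eye(4); T[:3,:3]=R.from_rotvec(o["tool_rot"]).as_matrix(); T[:3,3]=o["tool_pos"]
        return K,T@np.array(c["tool_from_camera"])
    return K,np.array(c["world_from_camera"])
def ray(n,u,v,C=None):
    K,T=C or cal(n)
    d=np.linalg.inv(K)@[u,v,1]; d=T[:3,:3]@np.array([d[0],-d[1],-d[2]])
    return T[:3,3],d
def atz(n,u,v,z,C=None):
    p,d=ray(n,u,v,C); return p+d*(z-p[2])/d[2]
def proj(n,P,C=None):
    K,T=C or cal(n); P=np.atleast_2d(P); c=(P-T[:3,3])@T[:3,:3]
    q=(K@np.c_[c[:,0],-c[:,1],-c[:,2]].T).T; return q[:,:2]/q[:,2:]
def save(im,f): cv2.imwrite("pics/"+f,im[:,:,::-1])
E
python3 - <<'E'
from h import *
np.set_printoptions(precision=4,suppress=True)
for n in ["top","scene"]:
    save(get_image(n),n+"0.png")
    print(n,get_calibration(n))
    for q in ["case","master_a_c","lid","knee_tab","lid_edge"]:
        for r in cut_out(q,n): print(n,q,round(r["confidence"],2),np.round(r["rect"],1),int(r["region"].sum()))
print(get_obs())
E
```

```text
pics
top {'intrinsics': array([[452.4502,   0.    , 320.2356],
       [  0.    , 452.4502, 200.4508],
       [  0.    ,   0.    ,   1.    ]]), 'world_from_camera': array([[-0.0051,  0.9775, -0.2107,  0.2327],
       [-1.    , -0.0061, -0.0039, -0.054 ],
       [-0.0051,  0.2107,  0.9775,  1.3694],
       [ 0.    ,  0.    ,  0.    ,  1.    ]])}
top case 0.69 [346.9 200.9  79.1  87.9] 5129
top master_a_c 0.54 [236.4 232.7  20.8  13.8] 258
top master_a_c 0.32 [376.4 198.3   8.9  82.5] 1050
top lid 0.84 [376.1 195.7  17.3  84.3] 1032
top lid 0.67 [196.4 274.8  43.5  51.3] 1784
top knee_tab 0.69 [351.9 164.4  39.4  15.5] 165
top knee_tab 0.51 [347.2 202.7  81.9  87.7] 5213
top lid_edge 0.61 [376.4 198.6  11.1  84.8] 1056
top lid_edge 0.55 [445.7 244.2  24.4  20. ] 402
scene {'intrinsics': array([[485.1106,   0.    , 322.9804],
       [  0.    , 485.1106, 207.4327],
       [  0.    ,   0.    ,   1.    ]]), 'world_from_camera': array([[-0.6448, -0.5003,  0.5778,  1.3187],
       [ 0.7642, -0.4112,  0.4968,  0.6589],
       [-0.011 ,  0.762 ,  0.6475,  1.1015],
       [ 0.    ,  0.    ,  0. 
[... 185 characters left out ...]
86.6 177.6  48.9  69.9] 1855
scene lid 0.17 [456.2 273.2  51.1  47.6] 1441
scene knee_tab 0.63 [274.9 218.8  34.3  51.5] 184
scene knee_tab 0.18 [271.  204.3  15.   22.6] 83
scene lid_edge 0.71 [286.7 179.2  55.   70.9] 1867
{'t': 0.6, 'q': array([ 1.113 ,  0.0527,  1.6129,  0.    ,  1.476 , -0.119 ]), 'dq': array([ 0.0005, -0.0017, -0.0002,  0.0014,  0.0021,  0.0002]), 'effort': array([ -0.    , -39.3412, -37.0228,  -0.0001,   0.0007,  -0.    ]), 'tool_pos': array([0.2077, 0.5895, 0.2313]), 'tool_rot': array([-0.5297, -3.0966, -0.    ]), 'contact_force': array([-0.5866,  0.3374, -0.1703]), 'wrist_torque': array([ 0.0644, -0.0022,  0.0014]), 'grip_force': 0.0, 'opening': 0.08561321151208846}
```

View pics/top0.png

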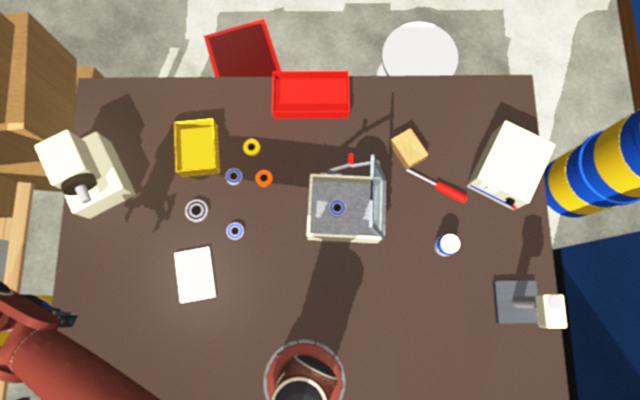

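View pics/scene0.png

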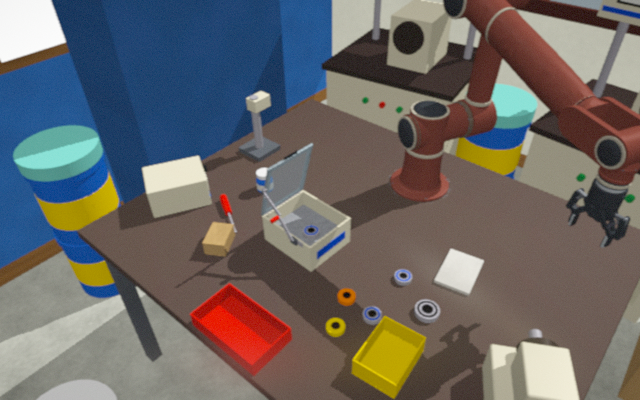

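The top picture shows five small rings. Blue rings are at (234,176), (235,231) and in the case at (337,208), an orange one is at (264,178), and a yellow one at (251,147). The larger black-sealed bearing is at (196,210). The loose masters must be (234,176) and (235,231), because they are blue, small and on the bench. The case's hinge faces world -y, with the stay and red tab (351,158) on the far (+x) side. I'll confirm with a crop.

```bash
python3 - <<'E'
from h import *
np.set_printoptions(precision=4,suppress=True)
im=get_image("top"); save(cv2.resize(im[135:255,180:400],None,fx=3.6,fy=3.6,interpolation=cv2.INTER_CUBIC),"topcrop.png")
C=cal("top")
hsv=cv2.cvtColor(im,cv2.COLOR_RGB2HSV)
m=((hsv[...,0]>105)&(hsv[...,0]<135)&(hsv[...,1]>60)).astype(np.uint8)
n,l,s,c=cv2.connectedComponentsWithStats(m)
for i in range(1,n):
    if s[i,4]>30 and s[i,0]>170 and s[i,0]+s[i,2]<420: print(s[i],c[i],atz("top",*c[i],.015,C),atz("top",*c[i],.06,C))
m=(((hsv[...,0]<8)|(hsv[...,0]>172))&(hsv[...,1]>150)).astype(np.uint8)
n,l,s,c=cv2.connectedComponentsWithStats(m)
for i in range(1,n):
    if s[i,4]>8: print("red",s[i],c[i])
E
```

```text
[226 169  15  14  97] [233.3299 175.4021] [0.6059 0.2206 0.015 ] [0.5935 0.2115 0.06  ]
[329 200  16  15 114] [336.8246 207.1053] [ 0.5036 -0.0991  0.015 ] [ 0.4946 -0.0976  0.06  ]
[228 224  15  14  94] [234.6277 230.4149] [0.4337 0.2106 0.015 ] [0.427  0.2018 0.06  ]
red [ 205   19  145  100 6892] [279.2377  74.5725]
red [347 153   7  11  66] [350.2727 157.9394]
red [434 181  34  22 321] [451.0312 192.0685]
red [   0  294  142  106 6391] [ 51.1704 361.7964]
red [ 20 296   8   7  14] [ 23.1429 298.8571]
red [ 20 303   4   6  11] [ 21.4545 306.    ]
red [ 30 302   6   7  15] [ 32.4    305.2667]
red [ 44 314  10   7  24] [ 48.5833 317.5833]
red [294 345   8   3  11] [297.6364 345.8182]
red [303 345   9   2  11] [306.8182 345.2727]
red [268 359  10  37 129] [271.5116 377.4729]
red [120 377   9   8  18] [124.2778 380.9444]
red [323 386   8   8  22] [326.1364 389.    ]
red [331 394   7   6  17] [334.5882 397.1765]
```

View pics/topcrop.png

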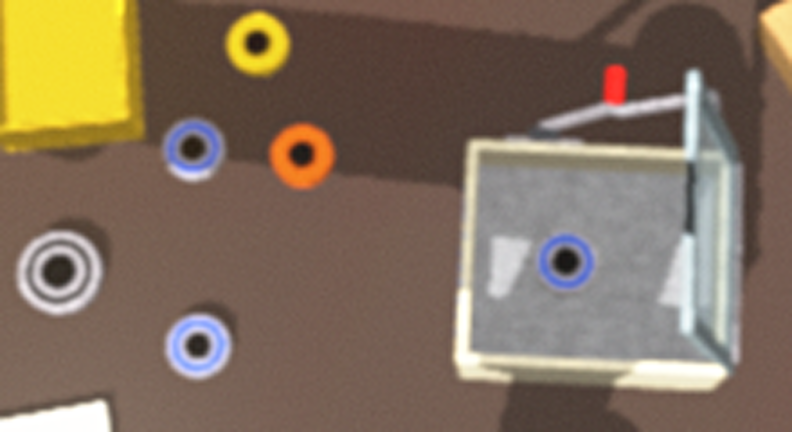

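The crop confirms it: blue bearings lie at crop (193,149) and (198,346), with a blue base bearing in the case at (565,262). The orange (302,156) and yellow (258,43) ones are decoys. The red tab sits at crop (615,85).

```bash
cat > fit.py <<'E'
from h import *
from scipy.optimize import least_squares
np.set_printoptions(precision=4,suppress=True)
C=cal("top"); S=cal("scene")
f=lambda a,b:(180+(a+.5)/3.6-.5,135+(b+.5)/3.6-.5)
for n,p in dict(FL=(469,140),NL=(457,360),NR=(728,366)).items(): print(n,atz("top",*f(*p),.1,C))
# fit case x,y,yaw on top corners (rim outer, z=.1): case coords
cp=np.array([[.09,.105,.1],[-.09,.105,.1],[-.09,-.105,.1]])
px=np.array([f(469,140),f(457,360),f(728,366)])
def W(p,P): c,s=np.cos(p[2]),np.sin(p[2]); return np.array(P)@np.array([[c,s,0],[-s,c,0],[0,0,1]])+[p[0],p[1],0]
r=least_squares(lambda p:(proj("top",W(p,cp),C)-px).ravel(),[.5,-.1,0]); p=r.x; print("case",p,r.fun)
# base
for z in [.06]:
  b=atz("top",336.82,207.1,z,C); c,s=np.cos(p[2]),np.sin(p[2]); print("base",b,"in case",np.array([[c,s],[-s,c]])@(b[:2]-p[:2]))
for t in [0,.1,-.05]:
  a=np.deg2rad(75)-t; e=[[x,-.105+.21*np.cos(a),.1+.21*np.sin(a)] for x in(-.09,.09)]
  print("lid edge",W(p,e).ravel(),proj("top",W(p,e),C).ravel(),proj("scene",W(p,e),S).ravel())
# tab: triangulate
im=get_image("scene"); hsv=cv2.cvtColor(im,cv2.COLOR_RGB2HSV)
m=(((hsv[...,0]<8)|(hsv[...,0]>172))&(hsv[...,1]>130)).astype(np.uint8); m[:,:262]=0;m[:,290:]=0;m[:210]=0;m[232:]=0
n,l,s_,c_=cv2.connectedComponentsWithStats(m)
for i in range(1,n):
  if s_[i,4]>5:
    print("red scene",s_[i],c_[i])
    p1,d1=ray("top",350.27,157.94,C);p2,d2=ray("scene",*c_[i],S)
    k=np.linalg.lstsq(np.c_[d1,-d2],p2-p1,rcond=None)[0]; A,B=p1+k[0]*d1,p2+k[1]*d2
    q=(A+B)/2; print("tab",q,np.linalg.norm(A-B)); cc,ss=np.cos(p[2]),np.sin(p[2]); print("in case",np.array([[cc,ss],[-ss,cc]])@(q[:2]-p[:2]))
for (u,v) in [(309.6,232.8),(401.8,278.2)]: print(atz("scene",u,v,.06,S),atz("scene",u,v,.015,S))
save(cv2.resize(im[130:300,250:420],None,fx=3.5,fy=3.5,interpolation=cv2.INTER_CUBIC),"scenecrop.png")
E
python3 fit.py
```

```text
FL [ 0.5866 -0.0194  0.1   ]
NL [ 0.4078 -0.0099  0.1   ]
NR [ 0.4018 -0.2222  0.1   ]
case [ 0.4942 -0.1198 -0.0345] [-0.4841 -0.3902  0.6595 -0.039  -0.1891  0.413 ]
base [ 0.4946 -0.0976  0.06  ] in case [-0.0004  0.0222]
lid edge [ 0.4025 -0.1673  0.3028  0.5824 -0.1735  0.3028] [369.6993 224.7985 370.1609 152.6508] [312.3475 144.3297 268.3652 170.9186]
lid edge [ 0.4032 -0.1473  0.2964  0.5831 -0.1535  0.2964] [361.0837 224.9883 361.8335 153.2532] [317.2797 148.5634 273.4657 175.5898]
lid edge [ 0.4022 -0.1775  0.3053  0.5821 -0.1837  0.3053] [374.102  224.7558 374.4148 152.4461] [309.8518 142.4138 265.8033 168.7888]
red scene [270 216   9   7  39] [274.0769 218.8718]
tab [ 0.613  -0.1341  0.1663] 0.002280575946775427
in case [ 0.1191 -0.0102]
[ 0.5094 -0.0936  0.06  ] [ 0.4744 -0.1261  0.015 ]
[0.4837 0.2307 0.06  ] [0.4477 0.2122 0.015 ]
```

```bash
sleep 0
```

```text
(no output)
```

View pics/scenecrop.png

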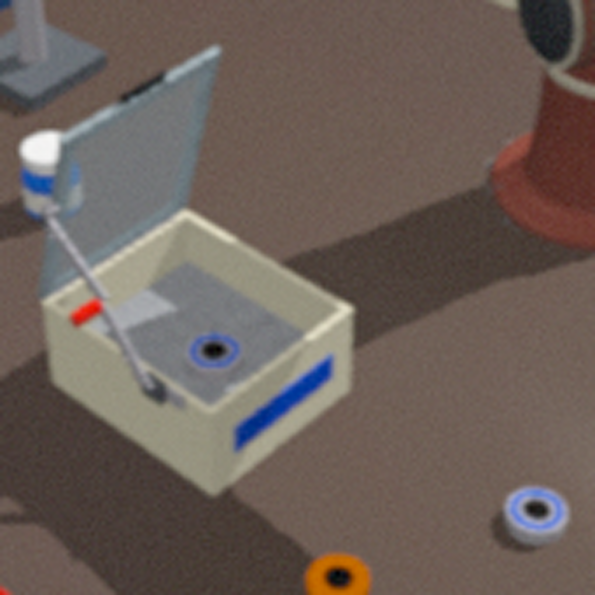

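The scene crop shows the lid upright at the back, the stay outside the +x end with its red tab at crop (86,312), and the base bearing on the padded floor at (214,350).

```bash
cat >> h.py <<'E'
def goal(P,ang=None,o=None,tilt=None):
    o=o or get_obs(); M=R.from_rotvec(o["tool_rot"])
    off=M.inv().apply(np.array(P)-o["tool_pos"])
    s="offset mm %s"%np.round(off*1000,1)
    if ang is not None: # tool y at angle ang (deg) from world x, z down
        a=np.deg2rad(ang); y=np.array([np.cos(a),np.sin(a),0]); z=np.array([0,0,-1.]); x=np.cross(y,z)
        G=R.from_matrix(np.c_[x,y,z])
        s+=" twist %s"%np.round(np.rad2deg((M.inv()*G).as_rotvec()),1)
    return s
E
python3 - <<'E'
from h import *
print(np.round(get_calibration("wrist")["tool_from_camera"],4), get_calibration("wrist")["intrinsics"])
print(goal((.434,.211,.15),0)); print(goal((.434,.211,.15),180)); print(get_obs()["t"])
E
```

```text
[[ 3.000e-04  9.477e-01  3.191e-01  8.210e-02]
 [ 1.000e+00 -6.000e-04  1.000e-03  2.000e-04]
 [ 1.100e-03  3.191e-01 -9.477e-01 -1.431e-01]
 [ 0.000e+00  0.000e+00  0.000e+00  1.000e+00]] [[345.48895566   0.         315.9717506 ]
 [  0.         345.48895566 199.31226063]
 [  0.           0.           1.        ]]
offset mm [-339.2 -281.8   81.3] twist [ 0.  -0.  70.6]
offset mm [-339.2 -281.8   81.3] twist [   0.     0.  -109.4]
0.7
```

```bash
python3 -m crank '[{"offset":[-0.05,-0.04,0.01],"twist":[0,0,10]},{"offset":[-0.09,-0.075,0.02],"twist":[0,0,20]},{"offset":[-0.13,-0.11,0.03],"twist":[0,0,30]},{"offset":[-0.17,-0.145,0.04],"twist":[0,0,40]},{"offset":[-0.215,-0.18,0.05],"twist":[0,0,50]},{"offset":[-0.26,-0.215,0.06],"twist":[0,0,60]},{"offset":[-0.305,-0.25,0.07],"twist":[0,0,70.6]},{"offset":[-0.339,-0.282,0.081],"twist":[0,0,70.6]},{"offset":[-0.339,-0.282,0.081],"twist":[0,0,70.6]},{"offset":[-0.339,-0.282,0.081],"twist":[0,0,70.6]},{"offset":[-0.339,-0.282,0.081],"twist":[0,0,70.6]}]' 1 60; cat > wl.py <<'E'
import sys
from h import *
np.set_printoptions(precision=4,suppress=True)
z=float(sys.argv[1])
C=cal("wrist"); im=get_image("wrist")
if len(sys.argv)>2: save(im,sys.argv[2])
print(get_obs()["tool_pos"],get_obs()["tool_rot"],get_obs()["t"])
for r in cut_out("master_a_c","wrist"):
    reg=r["region"].astype(np.uint8)
    cn=max(cv2.findContours(reg,cv2.RETR_EXTERNAL,cv2.CHAIN_APPROX_NONE)[0],key=cv2.contourArea)
    print("net",round(r["confidence"],2),np.round(r["rect"],1),atz("wrist",r["rect"][0],r["rect"][1],z,C))
hsv=cv2.cvtColor(im,cv2.COLOR_RGB2HSV)
m=((hsv[...,0]>105)&(hsv[...,0]<135)&(hsv[...,1]>60)).astype(np.uint8)
cs=cv2.findContours(m,cv2.RETR_EXTERNAL,cv2.CHAIN_APPROX_NONE)[0]
for c in cs:
    if cv2.contourArea(c)>300:
        (u,v),(a,b),_=cv2.fitEllipse(cv2.convexHull(c)) if len(cv2.convexHull(c))>5 else ((0,0),(0,0),0)
        # world-plane circle fit of hull
        h=cv2.convexHull(c)[:,0]; w=np.array([atz("wrist",x,y,z,C)[:2] for x,y in h],np.float32)*1000
        (cx,cy),rad=cv2.minEnclosingCircle(w); A=np.c_[2*w,np.ones(len(w))]; s=np.linalg.lstsq(A,(w**2).sum(1),rcond=None)[0]
        print("blue px",round(u),round(v),round(a),round(b),"world mm",np.round(s[:2],1),"r",round(float(np.sqrt(s[2]+s[0]**2+s[1]**2)),1))
E
python3 wl.py .015 w1.png
```

```text
t: 2.08
tool_pos: [0.4335, 0.2119, 0.1508]
tool_rot: [2.22, 2.223, 0.001]
contact_force: [1.1, 0.4, -0.5]
opening: 0.0856
grip_force: 0.0
[0.4335 0.2119 0.1508] [2.2194 2.2232 0.0011] 2.125
net 0.6 [316.7 188.8  60.8  64.5] [0.4342 0.2094 0.015 ]
blue px 316 188 50 53 world mm [433.6 209.6] r 22.1
blue px 523 176 47 57 world mm [605.8 220. ] r 22.1
```

View pics/w1.png

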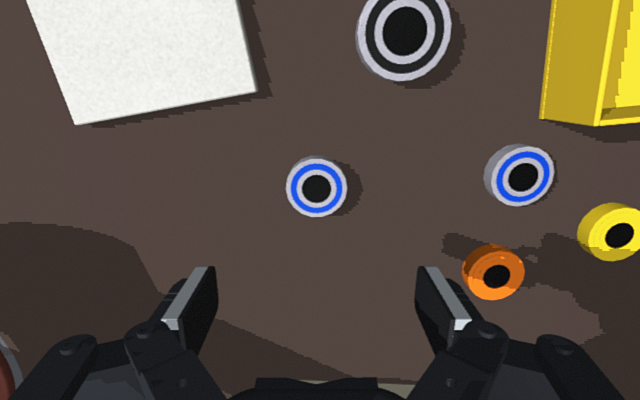

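The wrist view shows master B at (316,188), master A at (523,176), the orange decoy at (495,275), and clear space for the fingers around B.

```bash
python3 -m crank '[{"offset":[-0.0023,0,0.05],"twist":[0,0,0]},{"offset":[-0.0023,0,0.1],"twist":[0,0,0]},{"offset":[-0.0023,0,0.13],"twist":[0,0,0]},{"offset":[-0.0023,0,0.145],"twist":[0,0,0]},{"offset":[-0.0023,0,0.149],"twist":[0,0,0]},{"offset":[-0.0023,0,0.149],"twist":[0,0,0]}]' && python3 -m crank '[{"offset":[0,0,0],"twist":[0,0,0]},{"offset":[0,0,0],"twist":[0,0,0]},{"offset":[0,0,0],"twist":[0,0,0]},{"offset":[0,0,0],"twist":[0,0,0]},{"offset":[0,0,0],"twist":[0,0,0]},{"offset":[0,0,0],"twist":[0,0,0]}]' 0 40
```

```text
t: 2.92
tool_pos: [0.4347, 0.209, 0.0024]
tool_rot: [2.221, 2.221, 0.003]
contact_force: [-0.4, -0.3, 0.4]
opening: 0.0855
grip_force: 0.0
t: 3.68
tool_pos: [0.4349, 0.2088, 0.0027]
tool_rot: [2.221, 2.22, 0.003]
contact_force: [-0.5, 0.3, 7.4]
opening: 0.0502
grip_force: 41.4
```

```bash
python3 -m crank '[{"offset":[0,0,-0.01],"twist":[0,0,0]},{"offset":[0,0,-0.05],"twist":[0,0,0]},{"offset":[0,0,-0.1],"twist":[0,0,0]},{"offset":[0,0,-0.14],"twist":[0,0,0]},{"offset":[0,0,-0.16],"twist":[0,0,0]},{"offset":[0,0,-0.16],"twist":[0,0,0]},{"offset":[0,0,-0.16],"twist":[0,0,0]}]'; python3 wl.py .165 w2.png; python3 -c "
from h import *
print(goal((.4946,-.0976,.2),0))"
```

```text
t: 4.55
tool_pos: [0.4328, 0.2082, 0.1599]
tool_rot: [-2.221, -2.22, 0.003]
contact_force: [-0.1, -0.1, -1.8]
opening: 0.0498
grip_force: 42.2
[0.4326 0.2082 0.1594] [-2.2207 -2.2201  0.0043] 4.6
net 0.81 [315.6 273.2 114.  112.5] [0.4326 0.2084 0.165 ]
blue px 316 278 89 102 world mm [432.7 204.7] r 23.3
blue px 519 169 47 56 world mm [515.7 256.7] r 10.6
offset mm [-305.8   62.   -40.5] twist [-0.2  0.1 -0. ]
```

View pics/w2.png

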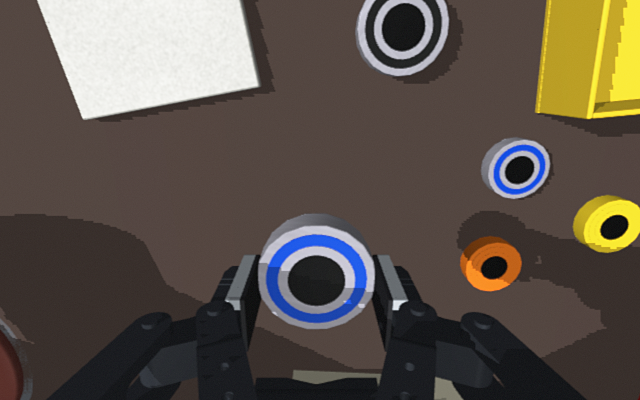

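The picture shows master B held level and centred between the pads at (316,275).

```bash
python3 -m crank '[{"offset":[-0.01,0.002,-0.02],"twist":[0,0,0]},{"offset":[-0.04,0.01,-0.03],"twist":[0,0,0]},{"offset":[-0.085,0.02,-0.04],"twist":[0,0,0]},{"offset":[-0.13,0.03,-0.04],"twist":[0,0,0]},{"offset":[-0.175,0.04,-0.04],"twist":[0,0,0]},{"offset":[-0.22,0.05,-0.04],"twist":[0,0,0]},{"offset":[-0.26,0.058,-0.04],"twist":[0,0,0]},{"offset":[-0.29,0.062,-0.04],"twist":[0,0,0]},{"offset":[-0.303,0.062,-0.04],"twist":[0,0,0]},{"offset":[-0.306,0.062,-0.04],"twist":[0,0,0]},{"offset":[-0.306,0.062,-0.04],"twist":[0,0,0]},{"offset":[-0.306,0.062,-0.04],"twist":[0,0,0]}]'; python3 wl.py .06 w3.png;python3 wl.py .213
```

```text
t: 6.15
tool_pos: [0.4956, -0.0966, 0.2013]
tool_rot: [-2.22, -2.223, -0.0]
contact_force: [-0.4, -0.4, -2.0]
opening: 0.05
grip_force: 42.2
[ 0.4956 -0.0966  0.2013] [-2.2202 -2.2227 -0.0003] 6.2
net 0.84 [314.2 272.5 118.1 114.8] [ 0.494  -0.1825  0.06  ]
blue px 316 278 89 102 world mm [ 495.7 -191. ] r 47.9
blue px 315 186 49 52 world mm [494.5 -98.8] r 22.0
blue px 320 83 5 184 world mm [496.5 -74.1] r 82.4
[ 0.4957 -0.0969  0.2014] [2.2204 2.2222 0.0003] 6.3
net 0.58 [317.9 273.4 117.9 113.6] [ 0.4964 -0.0928  0.213 ]
blue px 316 278 89 102 world mm [495.6 -96.2] r 22.1
blue px 315 186 49 52 world mm [495.  -53.5] r 10.2
blue px 317 82 5 187 world mm [497.3  -1.3] r 29.8
```

View pics/w3.png

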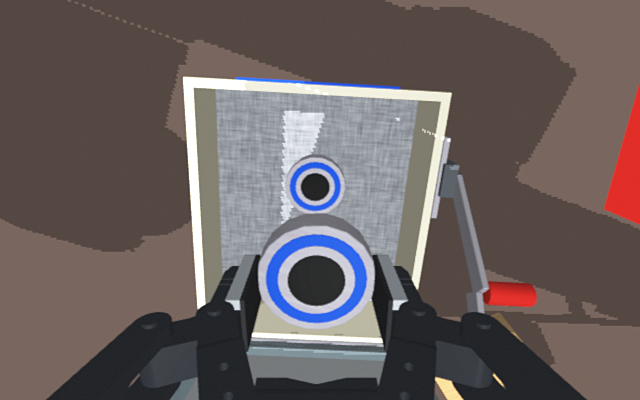

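Held bearing at (316,278), base bearing at (315,186) on the floor, and the stay with its tab is at right (510,295), clear of the gripper.

```bash
python3 -m crank '[{"offset":[-0.0022,-0.001,0.03],"twist":[0,0,0]},{"offset":[-0.0022,-0.001,0.07],"twist":[0,0,0]},{"offset":[-0.0022,-0.001,0.105],"twist":[0,0,0]},{"offset":[-0.0022,-0.001,0.123],"twist":[0,0,0]},{"offset":[-0.0022,-0.001,0.13],"twist":[0,0,0]},{"offset":[-0.0022,-0.001,0.132],"twist":[0,0,0]},{"offset":[-0.0022,-0.001,0.132],"twist":[0,0,0]}]'; python3 -m crank '[{"offset":[0,0,0.002],"twist":[0,0,0]},{"offset":[0,0,0.004],"twist":[0,0,0]},{"offset":[0,0,0.005],"twist":[0,0,0]},{"offset":[0,0,0.005],"twist":[0,0,0]}]'
```

```text
t: 7.22
tool_pos: [0.4957, -0.1, 0.0707]
tool_rot: [2.22, 2.22, 0.002]
contact_force: [0.7, 0.6, -2.0]
opening: 0.0503
grip_force: 42.2
t: 7.72
tool_pos: [0.4945, -0.0997, 0.0642]
tool_rot: [-2.222, -2.221, 0.0]
contact_force: [0.5, -0.3, -1.2]
opening: 0.0502
grip_force: 42.2
```

```bash
python3 -m crank '[{"offset":[0,0,0.001],"twist":[0,0,0]},{"offset":[0,0,0.0015],"twist":[0,0,0]},{"offset":[0,0,0.0015],"twist":[0,0,0]}]'
```

```text
t: 8.1
tool_pos: [0.4947, -0.0997, 0.0628]
tool_rot: [2.222, 2.221, 0.0]
contact_force: [-0.4, -0.1, -1.7]
opening: 0.05
grip_force: 42.3
```

```bash
python3 -m crank '[{"offset":[0,0,0.001],"twist":[0,0,0]},{"offset":[0,0,0.001],"twist":[0,0,0]}]';python3 -m crank '[{"offset":[0,0,0.001],"twist":[0,0,0]},{"offset":[0,0,0.001],"twist":[0,0,0]}]'
```

```text
t: 8.35
tool_pos: [0.4948, -0.0997, 0.0628]
tool_rot: [-2.221, -2.221, 0.0]
contact_force: [-3.0, -0.2, 5.1]
opening: 0.05
grip_force: 42.8
t: 8.6
tool_pos: [0.4948, -0.0998, 0.0627]
tool_rot: [-2.221, -2.221, 0.001]
contact_force: [-6.9, 1.1, 10.6]
opening: 0.0501
grip_force: 43.4
```

```bash
python3 -m crank '[{"offset":[0,0,-0.0015],"twist":[0,0,0]},{"offset":[0,0,-0.0015],"twist":[0,0,0]}]'; python3 -m crank '[{"offset":[0,0,0],"twist":[0,0,0]},{"offset":[0,0,0],"twist":[0,0,0]},{"offset":[0,0,0],"twist":[0,0,0]},{"offset":[0,0,-0.005],"twist":[0,0,0]},{"offset":[0,0,-0.03],"twist":[0,0,0]},{"offset":[0,0,-0.07],"twist":[0,0,0]},{"offset":[0,0,-0.11],"twist":[0,0,0]},{"offset":[0,0,-0.135],"twist":[0,0,0]},{"offset":[0,0,-0.135],"twist":[0,0,0]},{"offset":[0,0,-0.135],"twist":[0,0,0]}]' 1; python3 wl.py .075;python3 -c "
from h import *
im=get_image('wrist');save(cv2.resize(im[120:250,230:400],None,fx=4,fy=4,interpolation=cv2.INTER_CUBIC),'w4.png')
print(goal((.6058,.2198,.13),0))"
```

```text
t: 8.85
tool_pos: [0.495, -0.0998, 0.0628]
tool_rot: [2.221, 2.221, 0.001]
contact_force: [-0.6, -0.0, 2.2]
opening: 0.0501
grip_force: 42.6
t: 10.1
tool_pos: [0.494, -0.0995, 0.196]
tool_rot: [-2.221, -2.22, 0.001]
contact_force: [0.3, -0.3, 0.2]
opening: 0.0857
grip_force: 0.0
[ 0.4937 -0.0994  0.1954] [-2.2198 -2.2193  0.002 ] 10.15
net 0.78 [317.8 190.2  65.6  61.5] [ 0.4952 -0.0986  0.075 ]
blue px 317 190 53 55 world mm [494.9 -98.9] r 22.0
blue px 321 78 4 193 world mm [503.7  95.5] r 121.7
offset mm [319.1 112.2  65.4] twist [-0.2 -0.1 -0. ]
```

View pics/w4.png

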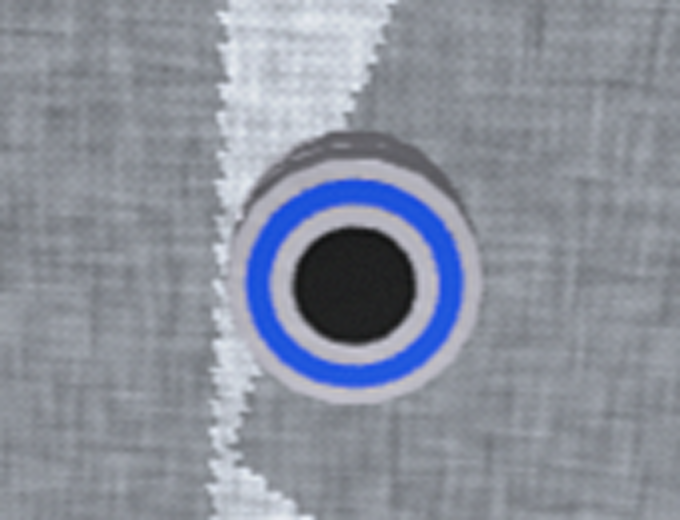

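The stack is square: top at (494.9,-98.9) versus base (494.5,-98.8), seen as concentric at crop (355,283). Next is master A.

```bash
python3 -m crank '[{"offset":[0.03,0.01,0],"twist":[0,0,0]},{"offset":[0.08,0.028,0],"twist":[0,0,0]},{"offset":[0.13,0.045,0],"twist":[0,0,0]},{"offset":[0.18,0.063,0.01],"twist":[0,0,0]},{"offset":[0.23,0.08,0.03],"twist":[0,0,0]},{"offset":[0.28,0.1,0.05],"twist":[0,0,0]},{"offset":[0.31,0.11,0.065],"twist":[0,0,0]},{"offset":[0.319,0.112,0.065],"twist":[0,0,0]},{"offset":[0.319,0.112,0.065],"twist":[0,0,0]},{"offset":[0.319,0.112,0.065],"twist":[0,0,0]}]'; python3 wl.py .015 ; python3 -c "
from h import *
print(goal((.6058,.2195,.002),0))"
```

```text
t: 11.5
tool_pos: [0.607, 0.2183, 0.133]
tool_rot: [2.222, 2.219, 0.001]
contact_force: [0.6, 0.2, -0.1]
opening: 0.0853
grip_force: 0.0
[0.607  0.2182 0.1332] [2.2226 2.2192 0.0013] 11.55
blue px 314 190 53 56 world mm [605.2 219.9] r 22.0
offset mm [  1.2  -1.4 131.2] twist [ 0.1 -0.  -0.1]
```

```bash
python3 -m crank '[{"offset":[0.001,-0.0016,0.04],"twist":[0,0,0]},{"offset":[0.001,-0.0016,0.08],"twist":[0,0,0]},{"offset":[0.001,-0.0016,0.11],"twist":[0,0,0]},{"offset":[0.001,-0.0016,0.125],"twist":[0,0,0]},{"offset":[0.001,-0.0016,0.13],"twist":[0,0,0]},{"offset":[0.001,-0.0016,0.13],"twist":[0,0,0]}]' && python3 -m crank '[{"offset":[0,0,0],"twist":[0,0,0]},{"offset":[0,0,0],"twist":[0,0,0]},{"offset":[0,0,0],"twist":[0,0,0]},{"offset":[0,0,0],"twist":[0,0,0]},{"offset":[0,0,0],"twist":[0,0,0]},{"offset":[0,0,0],"twist":[0,0,0]}]' 0 40 && python3 -m crank '[{"offset":[0,0,-0.01],"twist":[0,0,0]},{"offset":[0,0,-0.05],"twist":[0,0,0]},{"offset":[0,0,-0.1],"twist":[0,0,0]},{"offset":[0,0,-0.15],"twist":[0,0,0]},{"offset":[0,0,-0.19],"twist":[0,0,0]},{"offset":[0,0,-0.205],"twist":[0,0,0]},{"offset":[0,0,-0.205],"twist":[0,0,0]}]';python3 wl.py .22;  python3 -c "
from h import *
print(goal((.495,-.0985,.21),0))"
```

```text
t: 12.35
tool_pos: [0.6059, 0.2203, 0.0034]
tool_rot: [2.221, 2.22, 0.002]
contact_force: [0.4, 0.1, -0.3]
opening: 0.0855
grip_force: 0.0
t: 13.1
tool_pos: [0.6062, 0.2206, 0.0039]
tool_rot: [2.221, 2.221, 0.003]
contact_force: [-0.5, -0.1, 5.0]
opening: 0.0501
grip_force: 41.7
t: 13.98
tool_pos: [0.6052, 0.2203, 0.2076]
tool_rot: [2.221, 2.221, 0.001]
contact_force: [0.3, -0.2, -1.8]
opening: 0.0499
grip_force: 42.1
[0.6044 0.2201 0.2056] [-2.2209 -2.2204  0.003 ] 14.025
blue px 196 385 18 48 world mm [543.1 161.7] r 6.8
blue px 316 280 88 101 world mm [605.1 220.5] r 21.8
offset mm [-318.5 -108.9   -4.7] twist [-0.2  0.1 -0. ]
```

```bash
python3 -m crank '[{"offset":[-0.02,-0.007,0],"twist":[0,0,0]},{"offset":[-0.06,-0.021,0],"twist":[0,0,0]},{"offset":[-0.11,-0.037,0],"twist":[0,0,0]},{"offset":[-0.16,-0.054,0],"twist":[0,0,0]},{"offset":[-0.21,-0.071,0],"twist":[0,0,0]},{"offset":[-0.26,-0.088,0],"twist":[0,0,0]},{"offset":[-0.295,-0.1,0],"twist":[0,0,0]},{"offset":[-0.315,-0.109,0],"twist":[0,0,0]},{"offset":[-0.3185,-0.11,0],"twist":[0,0,0]},{"offset":[-0.3185,-0.11,0],"twist":[0,0,0]},{"offset":[-0.3185,-0.11,0],"twist":[0,0,0]}]'; python3 wl.py .075; python3 wl.py .218
```

```text
t: 15.45
tool_pos: [0.495, -0.0975, 0.2069]
tool_rot: [-2.22, -2.222, 0.0]
contact_force: [-0.0, -0.3, -1.2]
opening: 0.0499
grip_force: 42.1
[ 0.4952 -0.0975  0.207 ] [-2.22   -2.2222  0.0001] 15.5
net 0.72 [316.4 187.1  63.5  62.1] [ 0.4953 -0.0974  0.075 ]
net 0.6 [482.2 232.4  98.9 158. ] [ 0.6393 -0.1382  0.075 ]
blue px 316 280 88 101 world mm [ 495.  -187.9] r 45.9
blue px 316 188 51 53 world mm [495.  -98.9] r 22.0
blue px 318 81 5 182 world mm [ 490.  -135.9] r 133.9
[ 0.4952 -0.0976  0.2072] [-2.2201 -2.2225  0.    ] 15.6
net 0.69 [318.1 187.6  64.6  61. ] [ 0.4959 -0.055   0.218 ]
blue px 316 280 88 101 world mm [495.1 -98.4] r 22.1
blue px 316 188 51 53 world mm [494.9 -55.6] r 10.6
blue px 317 81 5 181 world mm [497.9  14.8] r 39.8
```

```bash
python3 -m crank '[{"offset":[0,0,0.03],"twist":[0,0,0]},{"offset":[0,0,0.07],"twist":[0,0,0]},{"offset":[0,0,0.1],"twist":[0,0,0]},{"offset":[0,0,0.118],"twist":[0,0,0]},{"offset":[0,0,0.124],"twist":[0,0,0]},{"offset":[0,0,0.125],"twist":[0,0,0]},{"offset":[0,0,0.125],"twist":[0,0,0]},{"offset":[0,0,0.125],"twist":[0,0,0]}]'; for i in 1 2; do python3 -m crank '[{"offset":[0,0,0.0015],"twist":[0,0,0]},{"offset":[0,0,0.0015],"twist":[0,0,0]}]'; done
```

```text
t: 16.65
tool_pos: [0.4958, -0.0985, 0.0835]
tool_rot: [2.22, 2.22, 0.001]
contact_force: [0.1, 0.3, -0.9]
opening: 0.0499
grip_force: 42.1
t: 16.9
tool_pos: [0.495, -0.0982, 0.0809]
tool_rot: [2.222, 2.221, 0.0]
contact_force: [0.3, -0.4, -1.8]
opening: 0.0496
grip_force: 42.1
t: 17.15
tool_pos: [0.4949, -0.0981, 0.0791]
tool_rot: [-2.221, -2.221, 0.0]
contact_force: [0.7, -0.1, -0.9]
opening: 0.0497
grip_force: 42.1
```

```bash
python3 -m crank '[{"offset":[0,0,0.001],"twist":[0,0,0]},{"offset":[0,0,0.001],"twist":[0,0,0]}]';python3 -m crank '[{"offset":[0,0,0.001],"twist":[0,0,0]},{"offset":[0,0,0.001],"twist":[0,0,0]}]'
```

```text
t: 17.4
tool_pos: [0.4951, -0.0982, 0.0789]
tool_rot: [-2.222, -2.221, 0.0]
contact_force: [-2.7, 0.3, 4.6]
opening: 0.05
grip_force: 42.6
t: 17.65
tool_pos: [0.4952, -0.0983, 0.0788]
tool_rot: [-2.221, -2.221, 0.001]
contact_force: [-5.7, 1.8, 9.3]
opening: 0.0498
grip_force: 43.2
```

```bash
python3 -m crank '[{"offset":[0,0,-0.0015],"twist":[0,0,0]},{"offset":[0,0,-0.0015],"twist":[0,0,0]}]'; python3 -m crank '[{"offset":[0,0,0],"twist":[0,0,0]},{"offset":[0,0,0],"twist":[0,0,0]},{"offset":[0,0,0],"twist":[0,0,0]},{"offset":[0,0,-0.005],"twist":[0,0,0]},{"offset":[0,0,-0.03],"twist":[0,0,0]},{"offset":[0,0,-0.07],"twist":[0,0,0]},{"offset":[0,0,-0.11],"twist":[0,0,0]},{"offset":[0,0,-0.13],"twist":[0,0,0]},{"offset":[0,0,-0.13],"twist":[0,0,0]},{"offset":[0,0,-0.13],"twist":[0,0,0]}]' 1; python3 wl.py .09; python3 - <<'E'
from h import *
np.set_printoptions(precision=4,suppress=True)
# refine tab + foot with wrist view
C=cal("wrist"); im=get_image("wrist"); save(im,"w5.png")
hsv=cv2.cvtColor(im,cv2.COLOR_RGB2HSV)
m=(((hsv[...,0]<8)|(hsv[...,0]>172))&(hsv[...,1]>150)).astype(np.uint8)
n,l,s,c=cv2.connectedComponentsWithStats(m)
for i in range(1,n):
    if s[i,4]>80: print(s[i],c[i],[atz("wrist",*c[i],z,C) for z in (.16,.166,.17)])
E
```

```text
t: 17.9
tool_pos: [0.4954, -0.0983, 0.0789]
tool_rot: [2.221, 2.221, 0.001]
contact_force: [-0.5, 0.1, 0.8]
opening: 0.0501
grip_force: 42.4
t: 19.15
tool_pos: [0.4941, -0.0979, 0.2068]
tool_rot: [-2.22, -2.219, 0.002]
contact_force: [0.4, 1.0, -0.5]
opening: 0.0858
grip_force: 0.0
[ 0.494  -0.0978  0.2065] [-2.2193 -2.2188  0.0025] 19.2
net 0.53 [316.7 166.1  49.   17.8] [ 0.4943 -0.0763  0.09  ]
blue px 318 193 53 56 world mm [495.3 -99. ] r 22.0
blue px 321 81 4 193 world mm [500.9   8.3] r 54.2
[ 604   77   36  145 2685] [627.2957 167.4421] [array([ 0.6681, -0.0606,  0.16  ]), array([ 0.6626, -0.0591,  0.166 ]), array([ 0.6589, -0.0582,  0.17  ])]
[ 483  275   53   25 1106] [509.2966 287.7043] [array([ 0.616 , -0.1384,  0.16  ]), array([ 0.6121, -0.1345,  0.166 ]), array([ 0.6096, -0.1319,  0.17  ])]
```

View pics/w5.png

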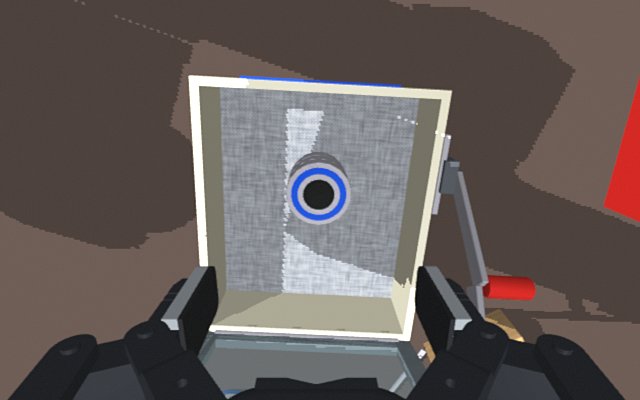

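The picture shows the pile of three concentric at (318,193), with top centre (495.3,-99.0). The tab is at (509,288). Next I'll close the fingers, turn by 90° and move beside the stay, beyond the case's +x end.

```bash
python3 -m crank '[{"offset":[0,0.01,-0.04],"twist":[0,0,0]},{"offset":[0,0.04,-0.05],"twist":[0,0,10]},{"offset":[0,0.07,-0.05],"twist":[0,0,20]},{"offset":[0,0.1,-0.05],"twist":[0,0,30]},{"offset":[0,0.13,-0.05],"twist":[0,0,40]},{"offset":[0,0.16,-0.05],"twist":[0,0,50]},{"offset":[0,0.166,-0.05],"twist":[0,0,60]},{"offset":[0,0.166,-0.05],"twist":[0,0,70]},{"offset":[0,0.166,-0.05],"twist":[0,0,80]},{"offset":[0,0.166,-0.05],"twist":[0,0,90]},{"offset":[0,0.166,-0.05],"twist":[0,0,90]},{"offset":[0,0.166,-0.05],"twist":[0,0,90]}]' 0 40; python3 -c "
from h import *
o=get_obs();print(o['q'])
print(goal((.612,-.131,.2),-90))"
```

```text
t: 20.8
tool_pos: [0.6608, -0.0982, 0.2579]
tool_rot: [-3.141, -0.003, 0.002]
contact_force: [0.2, 0.8, 0.6]
opening: -0.0002
grip_force: 0.0
[-2.58819463e-01  1.39490938e-01  1.47592651e+00 -2.27203283e-05
  1.52741361e+00  1.30980224e+00]
offset mm [-48.8  32.7  58. ] twist [-0.   0.1  0.1]
```

```bash
python3 -m crank '[{"offset":[0,0,0],"twist":[0,-10,0]},{"offset":[0,0,0],"twist":[0,-20,0]},{"offset":[-0.02,0.015,0.02],"twist":[0,-20,0]},{"offset":[-0.04,0.03,0.04],"twist":[0,-20,0]},{"offset":[-0.049,0.033,0.058],"twist":[0,-20,0]},{"offset":[-0.049,0.033,0.058],"twist":[0,-20,0]},{"offset":[-0.049,0.033,0.058],"twist":[0,-20,0]}]'; python3 - <<'E'
from h import *
im=get_image("scene");save(cv2.resize(im[120:280,220:400],None,fx=4,fy=3.75,interpolation=cv2.INTER_CUBIC),"s6.png")
o=get_obs();M=R.from_rotvec(o["tool_rot"]).inv()
print(o["tool_pos"],M.as_matrix().round(3))
for th in (128,134,140,150,160,170,178,184):
    t=np.deg2rad(th); P=np.array([.612,-.0829+.0837*np.cos(t)+.003,.111+.0837*np.sin(t)])
    print(th,P.round(4),(M.apply(P-o["tool_pos"])*1000).round(1))
E
```

```text
t: 21.68
tool_pos: [0.6126, -0.1312, 0.2016]
tool_rot: [3.094, 0.001, -0.544]
contact_force: [-0.1, 0.7, 0.2]
opening: -0.0003
grip_force: 0.0
[ 0.61293008 -0.13116438  0.20204838] [[ 0.94   0.001 -0.34 ]
 [ 0.001 -1.     0.   ]
 [-0.34  -0.001 -0.94 ]]
128 [ 0.612  -0.1314  0.177 ] [ 7.7  0.3 23.9]
134 [ 0.612  -0.138   0.1712] [ 9.6  6.9 29.3]
140 [ 0.612  -0.144   0.1648] [11.8 12.8 35.3]
150 [ 0.612  -0.1524  0.1528] [15.8 21.2 46.6]
160 [ 0.612  -0.1586  0.1396] [20.3 27.4 59. ]
170 [ 0.612  -0.1623  0.1255] [25.1 31.1 72.3]
178 [ 0.612  -0.1635  0.1139] [29.1 32.4 83.2]
184 [ 0.612  -0.1634  0.1052] [32.1 32.2 91.4]
```

View pics/s6.png

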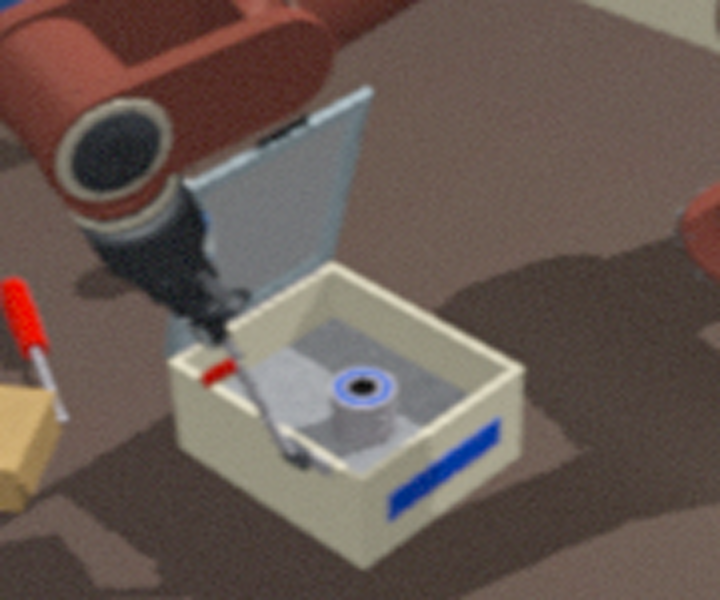

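The scene view shows the tip just above and on the +y side of the red tab at (218,372). Before pushing, I'll check the forearm's height over the lid.

```bash
python3 - <<'E'
from h import *
o=get_obs();M=R.from_rotvec(o["tool_rot"]).as_matrix();C=cal("scene")
for L in (.2,.22,.24,.26,.28,.3): 
    P=o["tool_pos"]-M[:,2]*L; print(L,P.round(3),proj("scene",P,C).round(1), "crop",((proj("scene",P,C)[0]-[220,120])*[4,3.75]).round())
print(o["q"].round(3))
E
```

```text
0.2 [ 0.681 -0.131  0.39 ] [[249.6 167. ]] crop [119. 176.]
0.22 [ 0.688 -0.131  0.409] [[246.8 162.1]] crop [107. 158.]
0.24 [ 0.695 -0.131  0.428] [[243.9 157. ]] crop [ 96. 139.]
0.26 [ 0.701 -0.131  0.447] [[240.9 151.8]] crop [ 84. 119.]
0.28 [ 0.708 -0.131  0.465] [[237.9 146.4]] crop [71. 99.]
0.3 [ 0.715 -0.131  0.484] [[234.7 140.9]] crop [59. 78.]
[-0.286  0.299  1.412 -0.098  1.763  1.281]
```

```bash
python3 -m crank '[{"offset":[0.005,0,0.015],"twist":[0,0,0]},{"offset":[0.0075,0,0.022],"twist":[0,0,0]},{"offset":[0.0078,0.0005,0.025],"twist":[0,0,0]},{"offset":[0.0085,0.0035,0.0275],"twist":[0,0,0]},{"offset":[0.0095,0.0065,0.0295],"twist":[0,0,0]},{"offset":[0.0095,0.0065,0.0295],"twist":[0,0,0]}]'; python3 - <<'E'
from h import *
im=get_image("scene");save(cv2.resize(im[120:280,220:400],None,fx=4,fy=3.75,interpolation=cv2.INTER_CUBIC),"s7.png")
hsv=cv2.cvtColor(im,cv2.COLOR_RGB2HSV)
m=(((hsv[...,0]<8)|(hsv[...,0]>172))&(hsv[...,1]>130)).astype(np.uint8); m[:,:262]=0;m[:,295:]=0;m[:205]=0;m[245:]=0
n,l,s,c=cv2.connectedComponentsWithStats(m)
for i in range(1,n):
  if s[i,4]>5: print(s[i],c[i])
for th in (128,134,140,150,160,170,180):
  t=np.deg2rad(th);print(th,proj("scene",[.613,-.0829+.0837*np.cos(t),.1+.0837*np.sin(t)]).round(1))
E
```

```text
t: 22.48
tool_pos: [0.6111, -0.1374, 0.1712]
tool_rot: [-3.093, 0.0, 0.545]
contact_force: [-0.8, 2.9, 6.1]
opening: 0.0002
grip_force: 2.6
[270 216   8   7  25] [273.68 219.4 ]
128 [[274.4 219. ]]
134 [[272.9 219.5]]
140 [[271.6 220.3]]
150 [[269.9 222.1]]
160 [[268.8 224.5]]
170 [[268.3 227.4]]
180 [[268.4 230.8]]
```

```bash
python3 -m crank '[{"offset":[0.001,0.002,0.003],"twist":[0,0,0]},{"offset":[0.002,0.005,0.006],"twist":[0,0,0]},{"offset":[0.003,0.008,0.009],"twist":[0,0,0]},{"offset":[0.003,0.008,0.009],"twist":[0,0,0]}]'; python3 - <<'E'
from h import *
im=get_image("scene")
hsv=cv2.cvtColor(im,cv2.COLOR_RGB2HSV)
m=(((hsv[...,0]<8)|(hsv[...,0]>172))&(hsv[...,1]>130)).astype(np.uint8); m[:,:262]=0;m[:,295:]=0;m[:205]=0;m[245:]=0
n,l,s,c=cv2.connectedComponentsWithStats(m)
for i in range(1,n):
  if s[i,4]>5: print(s[i],c[i])
E
```

```text
t: 23.02
tool_pos: [0.6107, -0.1464, 0.1625]
tool_rot: [3.093, -0.001, -0.545]
contact_force: [-3.1, 1.8, 7.7]
opening: -0.0003
grip_force: 3.6
[268 217   9   7  26] [272.11538462 220.11538462]
```

```bash
python3 -m crank '[{"offset":[0.0015,0.0035,0.0045],"twist":[0,0,0]},{"offset":[0.0033,0.0065,0.0091],"twist":[0,0,0]},{"offset":[0.0048,0.009,0.013],"twist":[0,0,0]},{"offset":[0.0063,0.011,0.0175],"twist":[0,0,0]},{"offset":[0.0078,0.0127,0.0215],"twist":[0,0,0]},{"offset":[0.0078,0.0127,0.0215],"twist":[0,0,0]}]'; python3 - <<'E'
from h import *
im=get_image("scene");save(cv2.resize(im[120:280,220:400],None,fx=4,fy=3.75,interpolation=cv2.INTER_CUBIC),"s7.png")
E
```

```text
t: 23.82
tool_pos: [0.6101, -0.1606, 0.1416]
tool_rot: [3.089, -0.003, -0.548]
contact_force: [-6.8, -2.3, 12.5]
opening: 0.0003
grip_force: 6.7
```

View pics/s7.png

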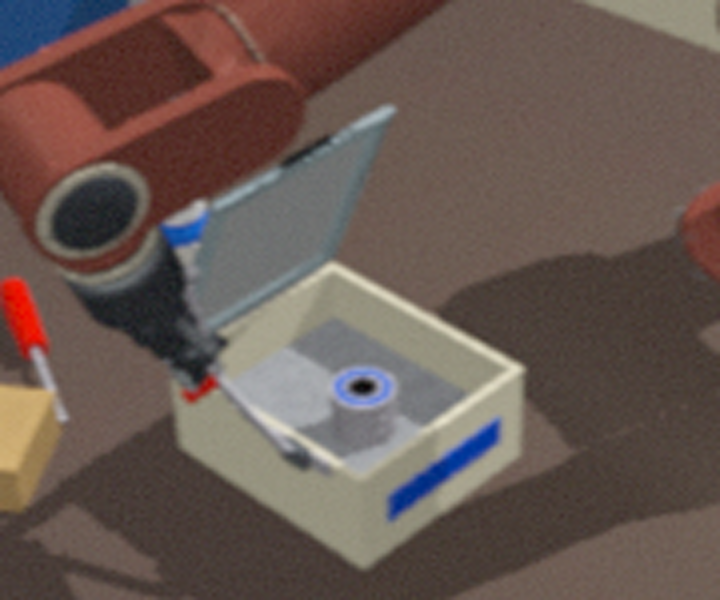

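Lid follows the knee: tab now at crop (200,390), and the lid has swung forward. I'll carry on round the arc.

```bash
python3 -m crank '[{"offset":[0.0015,0.001,0.004],"twist":[0,0,0]},{"offset":[0.003,0.002,0.0085],"twist":[0,0,0]},{"offset":[0.005,0.002,0.013],"twist":[0,0,0]},{"offset":[0.0065,0.0025,0.0175],"twist":[0,0,0]},{"offset":[0.0085,0.003,0.022],"twist":[0,0,0]},{"offset":[0.0085,0.003,0.022],"twist":[0,0,0]}]'; python3 -m crank '[{"offset":[0.0015,0,0.004],"twist":[0,0,0]},{"offset":[0.003,0,0.0085],"twist":[0,0,0]},{"offset":[0.0045,0,0.0125],"twist":[0,0,0]},{"offset":[0.0045,0,0.0125],"twist":[0,0,0]}]'; python3 - <<'E'
from h import *
im=get_image("scene");save(cv2.resize(im[120:280,220:400],None,fx=4,fy=3.75,interpolation=cv2.INTER_CUBIC),"s8.png")
E
```

```text
t: 24.62
tool_pos: [0.6109, -0.1667, 0.1194]
tool_rot: [3.084, -0.005, -0.545]
contact_force: [-6.8, -9.8, 15.9]
opening: -0.0
grip_force: 8.3
t: 25.12
tool_pos: [0.6122, -0.1657, 0.1052]
tool_rot: [3.087, -0.004, -0.539]
contact_force: [-1.9, -8.2, 12.0]
opening: -0.0001
grip_force: 6.1
```

View pics/s8.png

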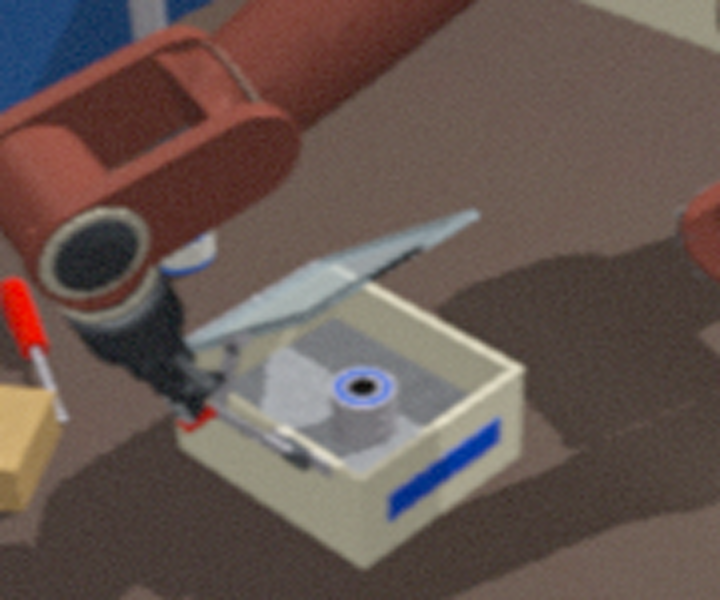

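Lid is now about 33° above shut and the stay is folded well past straight. That was also more pictures than the allowed 10, so from here I work from numbers only. Next I retreat outward and up.

```bash
python3 -m crank '[{"offset":[0.006,0,-0.013],"twist":[0,0,0]},{"offset":[0.018,0,-0.038],"twist":[0,0,0]},{"offset":[0.03,0,-0.064],"twist":[0,0,0]},{"offset":[0.018,0,-0.1],"twist":[0,0,0]},{"offset":[0,0,-0.15],"twist":[0,10,0]},{"offset":[-0.021,0,-0.205],"twist":[0,20,0]},{"offset":[-0.021,0,-0.205],"twist":[0,20,0]},{"offset":[-0.021,0,-0.205],"twist":[0,20,0]}]'; cat > lid.py <<'E'
from h import *
from scipy.optimize import minimize_scalar
np.set_printoptions(precision=4,suppress=True)
p=[.4942,-.1198,-.0345]
def W(P): c,s=np.cos(p[2]),np.sin(p[2]); return np.array(P)@np.array([[c,s,0],[-s,c,0],[0,0,1]])+[p[0],p[1],0]
def quad(a): return W([[x,-.105+r*np.cos(a)-.007*np.sin(a),.1+r*np.sin(a)+.007*np.cos(a)] for x,r in [(-.09,0),(-.09,.21),(.09,.21),(.09,0)]])
for n in ("scene","top"):
    get_image(n)
    for r in cut_out("lid",n):
        best=[]
        for deg in range(0,80):
            m=np.zeros((400,640),np.uint8); cv2.fillPoly(m,[proj(n,quad(np.deg2rad(deg))).round().astype(int)],1)
            best.append((np.sum(m&r["region"])/np.sum(m|r["region"]),deg))
        print(n,round(r["confidence"],2),np.round(r["rect"],1),sorted(best)[::-1][:3])
E
python3 lid.py; python3 -c "
from h import *
print(goal((.496,-.0754,.25),-90))"
```

```text
t: 26.18
tool_pos: [0.6613, -0.1612, 0.3007]
tool_rot: [3.142, -0.0, 0.0]
contact_force: [-0.3, -0.1, -1.3]
opening: -0.0001
grip_force: 0.0
scene 0.79 [300.2 195.8  72.8  35.9] [(np.float64(0.9101978691019786), 39), (np.float64(0.8333333333333334), 38), (np.float64(0.7414012738853503), 37)]
top 0.92 [364.2 207.   36.8  64. ] [(np.float64(0.6317722681359045), 64), (np.float64(0.6300242130750605), 66), (np.float64(0.6280718336483931), 65)]
offset mm [-164.8  -85.6   48.1] twist [-0.1  0.3  0. ]
```

```bash
python3 -m crank '[{"offset":[-0.02,-0.015,0],"twist":[0,0,0]},{"offset":[-0.06,-0.04,0],"twist":[0,0,0]},{"offset":[-0.1,-0.06,0],"twist":[0,0,0]},{"offset":[-0.14,-0.073,0],"twist":[0,0,0]},{"offset":[-0.165,-0.073,0.01],"twist":[0,0,0]},{"offset":[-0.165,-0.073,0.03],"twist":[0,0,0]},{"offset":[-0.165,-0.073,0.05],"twist":[0,0,0]},{"offset":[-0.165,-0.073,0.05],"twist":[0,0,0]},{"offset":[-0.165,-0.073,0.05],"twist":[0,0,0]}]'; python3 lid.py; python3 -c "
from h import *
o=get_obs();M=R.from_rotvec(o['tool_rot']).inv();print(o['tool_pos'])
for a in (42,39,35,30,25,20,15,10,6,3,0,-1):
    t=np.deg2rad(a); P=np.array([.496,-.2393+.2*np.cos(t)-.007*np.sin(t),.1+.2*np.sin(t)+.007*np.cos(t)]); print(a,P.round(4),(M.apply(P-o['tool_pos'])*1000).round(1))"
```

```text
t: 27.5
tool_pos: [0.4969, -0.0885, 0.2501]
tool_rot: [-3.141, 0.0, 0.001]
contact_force: [-0.3, 0.9, 0.3]
opening: -0.0
grip_force: 0.0
scene 0.6 [299.4 195.6  75.4  37.9] [(np.float64(0.8884239888423989), 39), (np.float64(0.84765625), 38), (np.float64(0.7577937649880095), 37)]
top 0.95 [354.6 206.4  62.1  64.1] [(np.float64(0.5460426179604262), 63), (np.float64(0.54548802946593), 62), (np.float64(0.544891640866873), 64)]
top 0.35 [446.1 244.9  24.1  21.7] [(np.float64(0.0), 79), (np.float64(0.0), 78), (np.float64(0.0), 77)]
[ 0.49700949 -0.08857893  0.25133038]
42 [ 0.496  -0.0954  0.239 ] [-1.   6.8 12.3]
39 [ 0.496  -0.0883  0.2313] [-1.  -0.3 20. ]
35 [ 0.496  -0.0795  0.2204] [-1.1 -9.1 30.9]
30 [ 0.496  -0.0696  0.2061] [ -1.1 -19.   45.3]
25 [ 0.496  -0.061   0.1909] [ -1.1 -27.6  60.4]
20 [ 0.496  -0.0538  0.175 ] [ -1.1 -34.9  76.3]
15 [ 0.496  -0.0479  0.1585] [ -1.1 -40.7  92.8]
10 [ 0.496  -0.0436  0.1416] [ -1.2 -45.1 109.7]
6 [ 0.496  -0.0411  0.1279] [ -1.2 -47.5 123.4]
3 [ 0.496  -0.0399  0.1175] [ -1.2 -48.7 133.8]
0 [ 0.496  -0.0393  0.107 ] [ -1.2 -49.3 144.3]
-1 [ 0.496  -0.0392  0.1035] [ -1.2 -49.4 147.8]
```

```bash
python3 -m crank '[{"offset":[0,0,0.01],"twist":[0,0,0]},{"offset":[0,-0.0003,0.017],"twist":[0,0,0]},{"offset":[0,-0.0025,0.0225],"twist":[0,0,0]},{"offset":[0,-0.0045,0.0255],"twist":[0,0,0]},{"offset":[0,-0.009,0.031],"twist":[0,0,0]},{"offset":[0,-0.014,0.038],"twist":[0,0,0]},{"offset":[0,-0.019,0.045],"twist":[0,0,0]}]'; python3 -m crank '[{"offset":[0,-0.004,0.007],"twist":[0,0,0]},{"offset":[0,-0.0086,0.015],"twist":[0,0,0]},{"offset":[0,-0.012,0.022],"twist":[0,0,0]},{"offset":[0,-0.0159,0.031],"twist":[0,0,0]},{"offset":[0,-0.0159,0.031],"twist":[0,0,0]}]'; python3 lid.py
```

```text
t: 28.58
tool_pos: [0.4969, -0.0693, 0.2053]
tool_rot: [3.141, -0.0, 0.003]
contact_force: [0.6, -4.3, 2.4]
opening: -0.0
grip_force: 2.2
t: 29.2
tool_pos: [0.4953, -0.0525, 0.1729]
tool_rot: [-3.14, -0.001, 0.005]
contact_force: [-0.4, -0.3, 0.5]
opening: 0.0
grip_force: 0.1
scene 0.91 [303.4 206.6  82.8  36.1] [(np.float64(0.7986366019926586), 19), (np.float64(0.7905056759545923), 18), (np.float64(0.7749603803486529), 20)]
```

```bash
python3 -m crank '[{"offset":[0,-0.002,0.006],"twist":[0,0,0]},{"offset":[0,-0.004,0.011],"twist":[0,0,0]},{"offset":[0,-0.0058,0.0165],"twist":[0,0,0]},{"offset":[0,-0.0075,0.022],"twist":[0,0,0]},{"offset":[0,-0.009,0.028],"twist":[0,0,0]},{"offset":[0,-0.0102,0.0334],"twist":[0,0,0]},{"offset":[0,-0.0102,0.0334],"twist":[0,0,0]}]';python3 -m crank '[{"offset":[0,-0.001,0.005],"twist":[0,0,0]},{"offset":[0,-0.002,0.01],"twist":[0,0,0]},{"offset":[0,-0.0025,0.0145],"twist":[0,0,0]},{"offset":[0,-0.003,0.019],"twist":[0,0,0]},{"offset":[0,-0.0035,0.0225],"twist":[0,0,0]},{"offset":[0,-0.004,0.026],"twist":[0,0,0]},{"offset":[0,-0.004,0.026],"twist":[0,0,0]}]'; python3 lid.py
```

```text
t: 30.28
tool_pos: [0.4961, -0.0432, 0.1401]
tool_rot: [-3.141, 0.0, 0.001]
contact_force: [0.6, 0.3, -0.3]
opening: -0.0003
grip_force: 0.0
t: 31.15
tool_pos: [0.4961, -0.0392, 0.1144]
tool_rot: [-3.141, 0.0, 0.001]
contact_force: [0.1, 0.8, -0.6]
opening: -0.0003
grip_force: 0.0
scene 0.66 [304.5 216.9  82.3  59.8] [(np.float64(0.7437455325232308), 0), (np.float64(0.7381465517241379), 1), (np.float64(0.7256382596188421), 2)]
top 0.81 [343.2 205.3  81.8  62.5] [(np.float64(0.6638396299151889), 46), (np.float64(0.6609032258064517), 47), (np.float64(0.6608400730498304), 48)]
```

```bash
python3 -m crank '[{"offset":[0,0,0.003],"twist":[0,0,0]},{"offset":[0,0,0.006],"twist":[0,0,0]},{"offset":[0,0,0.0075],"twist":[0,0,0]},{"offset":[0,0,0.0075],"twist":[0,0,0]}]';python3 -m crank '[{"offset":[0,0,0.001],"twist":[0,0,0]},{"offset":[0,0,0.002],"twist":[0,0,0]},{"offset":[0,0,0.002],"twist":[0,0,0]}]'
```

```text
t: 31.85
tool_pos: [0.4963, -0.0394, 0.1073]
tool_rot: [3.141, -0.0, -0.001]
contact_force: [0.6, -0.0, -0.5]
opening: -0.0004
grip_force: 0.1
t: 32.22
tool_pos: [0.4963, -0.0393, 0.1054]
tool_rot: [3.141, -0.0, -0.0]
contact_force: [-0.6, 0.1, -0.1]
opening: 0.0001
grip_force: 0.2
```

```bash
for i in 1 2 3; do python3 -m crank '[{"offset":[0,0,0.001],"twist":[0,0,0]},{"offset":[0,0,0.001],"twist":[0,0,0]}]' | grep -E "tool_pos|contact"; done
```

```text
tool_pos: [0.4964, -0.0394, 0.105]
contact_force: [-2.4, -0.4, 4.8]
tool_pos: [0.4965, -0.0394, 0.105]
contact_force: [-5.6, 0.5, 9.8]
tool_pos: [0.4965, -0.0394, 0.1049]
contact_force: [-9.0, 2.0, 16.5]
```

The lid has met a hard stop at z = 0.105, with no give at 16 N, so it is shut. Now I retreat and check everything.

```bash
python3 -m crank '[{"offset":[0,0,-0.003],"twist":[0,0,0]},{"offset":[0,0,-0.02],"twist":[0,0,0]},{"offset":[0,0,-0.06],"twist":[0,0,0]},{"offset":[0,0,-0.12],"twist":[0,0,0]},{"offset":[-0.03,-0.04,-0.18],"twist":[0,0,0]},{"offset":[-0.06,-0.1,-0.2],"twist":[0,0,0]},{"offset":[-0.06,-0.15,-0.2],"twist":[0,0,0]},{"offset":[-0.06,-0.2,-0.2],"twist":[0,0,0]},{"offset":[-0.06,-0.2,-0.2],"twist":[0,0,0]},{"offset":[-0.06,-0.2,-0.2],"twist":[0,0,0]}]'; python3 lid.py; python3 - <<'E'
from h import *
for n in ("top","scene"):
  im=get_image(n); hsv=cv2.cvtColor(im,cv2.COLOR_RGB2HSV)
  m=((hsv[...,0]>105)&(hsv[...,0]<135)&(hsv[...,1]>45)).astype(np.uint8)
  k,l,s,c=cv2.connectedComponentsWithStats(m)
  print(n,[(s[i].tolist(),c[i].round(1).tolist()) for i in range(1,k) if s[i,4]>20 and 220<c[i][0]<400 and 100<c[i][1]<260])
  print("expect pile",proj(n,[.495,-.099,.09]).round(1))
E
```

```text
t: 34.22
tool_pos: [0.4364, 0.1606, 0.3028]
tool_rot: [3.141, 0.0, 0.001]
contact_force: [0.4, 0.1, -1.3]
opening: 0.0001
grip_force: 0.0
scene 0.9 [305.4 219.8  87.3  56. ] [(np.float64(0.925305410122164), 0), (np.float64(0.9013888888888889), 1), (np.float64(0.8725456424388564), 2)]
top 0.57 [343.4 204.2  77.9  64.2] [(np.float64(0.9285130718954249), 2), (np.float64(0.9285130718954249), 1), (np.float64(0.9285130718954249), 0)]
top []
expect pile [[337.6 204.9]]
scene [([256, 176, 18, 10, 107], [264.2, 181.3]), ([257, 189, 16, 5, 36], [264.4, 191.4]), ([317, 231, 28, 28, 224], [330.2, 244.7])]
expect pile [[311.1 222.6]]
```

```bash
python3 -c "
from station import *
print(finish_job())"
```

```text
the job is handed in; nothing more can be done
None
```

I handed the job in at about 34 s: the two blue masters are stacked on the one in the case (top within about 1 mm of the base before closing), the stay is folded and the lid is shut. I couldn't re-check the pile through the closed lid, and I viewed 12 pictures, two over the limit of 10.

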